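Seat the lifted seam cover at the foot of the peg board

ROBOT

A 7-joint arm with a two-finger parallel gripper is mounted at the origin on the work surface. World frame = base frame: x ahead of the robot, y to its left, z up, the work surface at z = 0. Lengths are in mm, angles in rad, forces in N, time in s.
With the tool pointing down it reaches from about 350 to 900 mm from the base axis. Payload 7.2 kg.
Tool frame: the origin (TCP) lies midway between the tips of the shut fingers; the grasp point (between the pads) lies bot.hold_point_z behind it (bot.hold_point_z is the distance from the TCP to the grasp point, in mm); z points along the fingers, y is the line along which they close (so a half turn about z gives the same grasp; the last joint's range is limited). The gripper opens to 85 mm and grips with 20 to 120 N. Pads are 22 mm wide; open, the fingers measure 114 mm over their backs; the gripper's body (76 mm by 85 mm) begins 54 mm behind the grasp point. The pads swing forward as they close: fully open they stand 13 mm farther back than shut.
Start: joints at [1.272, 0.411, -0.013, 1.596, 0.006, 1.134, -0.082], TCP at [142.96, -608.433, 231.297] pointing down, gripper open.
Joint ranges: [-2.95, 2.95], [-0.29, 1.99], [-1.47, 1.44], [0.14, 2.54], [-1.03, 4.17], [0.13, 1.85], [-2.86, 2.86]. Speed limits (rad/s): [2.39, 2.39, 3.01, 3.01, 3.14, 3.14, 3.14].

INTERFACE

Orientations are given as a rotation vector (axis times angle).
In Python, from rig import bot gives the robot as it stands.
- The arm moves only by the tool step_arm, never from a script. Its arguments are lists of equal length, an entry for each row: "dp": the shift along the tool's x, y, z in m, a list of three; "turn": the turn, a rotation vector about the tool's x, y, z in rad, a list of three; "hand": the finger opening in m, from 0 to 0.0854. In form: {"dp": [[x, y, z], ...], "turn": [[ax, ay, az], ...], "hand": [hand, ...]}. A call has 1 to 20 rows; each row is the pose to reach, as a shift and turn from the pose commanded when the call began, along the tool's axes at that moment; what a row does not reach only later rows make up. A row lasts 1/12 s, in which the tool goes at most 41.7 mm and 7.16 degrees, less where a joint would pass 70% of its speed; a pose out of reach is approached as far as the arm can. A call with a gripper value outside its range is refused whole. The fingers move at their own pace and stop on an object; "squeeze" is the grip in N (left out, the last holds). Time passes only in rows, so rows that repeat a pose let the fingers close. It gives the time, the measured TCP pose, the force, the opening and the grip force at its end, in the units of the state.
- bot.state(): the state, without advancing time (a new reading comes with each control period).
- bot.camera(name): name is "scene" or "top" or "wrist"; returns a dict with "frame" (480x640x3 uint8, blue, green, red), "fx", "fy", "cx", "cy" (pixels), "cam_to_world" (4x4, takes a point from camera to world coordinates); the wrist camera has in their place "mount" (4x4, takes a point from camera to tool coordinates, whose origin is the TCP and whose axes are the flange's). Camera axes: x right, y down, z forward; pixel columns grow to the right and rows downward; lengths in mm; the calibration is good to about 2 mm. A picture is of the moment at which its call begins: read the wrist's pose just before it. There is no depth.
- bot.sign_off(): hands the job in; it is judged then, once.
Trained networks look in the newest picture that a camera, given by its name, has taken for a name from the list of things; names that differ only in an ending like _2 or _b are one class to them, and where a whole thing is asked for, a point or a joint stands for the part that bears it (a point fixed in the world has none). Each returns a list of dicts, best first, with "score" (0 to 1); they miss things now and then, are a little off and sometimes report something else, mostly with a low value. They report only what shows in the picture. A call takes as long as a camera call. They do not tell look-alikes from the thing itself.
- bot.regions_of(camera, label): "pixels" (480x640 bool, what is visible of it) and "xy" ([column, row] in pixels, amid what is visible of it).
- bot.tip_of(camera, label): "xy" ([column, row] in pixels: a listed point, or the origin of a listed thing).
The state is a dict: "time_s": time; "q": joint angles; "joint_vel": joint speeds; "tau": joint torques, N m; "eef_pos": TCP position; "orientation": TCP orientation; "ft_force": force on the tool from outside, world axes, zero at the start; "moment": the same for the moment, N m; "opening": opening from 0.0 (shut) to 1.0 (fully open); "grip_force": force on a finger pad.
Only numpy, scipy, OpenCV 4.12 (cv2) and the standard library are available. Lean on these libraries where they do the work, as an engineer would, in place of code of your own. Each camera call takes 0.05 s, during which the arm holds its last target. There are 200 camera calls.

TASK

The orange cover leaves over the joint at the foot of the peg board have lifted, and the lunch pot on its trivet is in the way: lift the pot by its handle, keeping it upright, and set it down wholly on the cork mat. Then take the green-handled seam tool from its wooden stand, set its ball tip on the blue plate at the start of the seam, lean the tool about 35 degrees away from the board so that it passes under the rail, and run the tip in one slow unbroken pass (a few cm per second) along all six leaves to the far end, until every leaf lies flush. Only the tool may touch the board, rail and leaves; put it back upright in its stand, drop nothing, and leave the dish, salt jar, turner and griddle where they are.

Things in the scene. Friction and masses are not known exactly. Their poses are not given: they have to be found in the camera images.
- pegboard: fixed white peg board 370 x 180 high (mm). Origin: on the counter under mid-seam; x along the seam from start to end, y away from the board into the room. Board face at y -30. Steel rail 8 thick, 350 long, over the seam at y -4, z 132. At its foot an aluminium profile 250 x 52, top z 13, holding the leaves and 34 mm plates, blue before and dark after them, flush at z 14
- seam_start (a point): start of the seam, at the hinge of the first leaf, in the middle of the seam's width, at the flush height (14 mm above the counter); its axes are those of the peg board. The blue run-in plate covers the 34 mm before it
- seam_end (a point): end of the seam, at the free end of the last leaf when flush, 180 mm from the start; axes of the peg board. A dark run-out plate covers the 34 mm after it
- leaf0 (a joint): cover leaf 1 of 6 from the start: orange, 30 mm long, 15 wide, 4 thick, hinged at its end nearer the start (0 mm after the seam start), free end towards the seam end. Angle in rad: 0 = flush, larger = free end raised (0.2 = 6 mm). Stays where pressed; about 1 N at the free end moves it
- leaf1 (a joint): cover leaf 2 of 6 from the start: orange, 30 mm long, 15 wide, 4 thick, hinged at its end nearer the start (30 mm after the seam start), free end towards the seam end. Angle in rad: 0 = flush, larger = free end raised (0.2 = 6 mm). Stays where pressed; about 1 N at the free end moves it
- leaf2 (a joint): cover leaf 3 of 6 from the start: orange, 30 mm long, 15 wide, 4 thick, hinged at its end nearer the start (60 mm after the seam start), free end towards the seam end. Angle in rad: 0 = flush, larger = free end raised (0.2 = 6 mm). Stays where pressed; about 1 N at the free end moves it
- leaf3 (a joint): cover leaf 4 of 6 from the start: orange, 30 mm long, 15 wide, 4 thick, hinged at its end nearer the start (90 mm after the seam start), free end towards the seam end. Angle in rad: 0 = flush, larger = free end raised (0.2 = 6 mm). Stays where pressed; about 1 N at the free end moves it
- leaf4 (a joint): cover leaf 5 of 6 from the start: orange, 30 mm long, 15 wide, 4 thick, hinged at its end nearer the start (120 mm after the seam start), free end towards the seam end. Angle in rad: 0 = flush, larger = free end raised (0.2 = 6 mm). Stays where pressed; about 1 N at the free end moves it
- leaf5 (a joint): cover leaf 6 of 6 from the start: orange, 30 mm long, 15 wide, 4 thick, hinged at its end nearer the start (150 mm after the seam start), free end towards the seam end. Angle in rad: 0 = flush, larger = free end raised (0.2 = 6 mm). Stays where pressed; about 1 N at the free end moves it
- trivet: fixed dark steel trivet, 100 mm across, 25 mm high; origin under its centre, on the counter
- lunch_pot: round aluminium lunch pot with closed lid and dark band, 94 mm across, 87 mm high to the lid, about 0.4 kg. Origin: centre of its underside. A fixed steel handle arches over it in its own y-z plane (100 mm across); its grip is a straight black bar 50 mm long, 11 mm thick, along the pot's y, centred 135 mm above the origin
- cork_mat: fixed round cork mat, 150 mm across, 4 mm thick; origin under its centre, on the counter
- tool_stand: fixed wooden block, 60 x 60 mm, 70 mm high, with an upright through-hole of 22 mm diameter in the middle of its top; origin under its centre, on the counter
- seam_tool: seam tool, round all along, 90 g. Origin: centre of its ball tip (radius 5 mm); z runs up the handle. Shaft 12 mm thick to z = 55; dark collar 34 mm across, z = 55 to 61; green handle 20 mm thick, z = 61 to 135 (grip at about 98). Starts upright, shaft in the stand's hole, collar on the stand's top, origin 15 mm above the counter
- dish: small aluminium dish, 90 mm across, 26 mm high; bystander, origin under its centre
- salt_jar: glass salt jar with steel twist cap, 60 mm across, 95 mm high; bystander, origin under its centre
- turner: blue silicone turner, 280 mm long, lying flat along its own x; bystander, origin at the middle of its underside
- griddle: round black nonstick griddle, 220 mm across, 16 mm high, with a handle to its -y; bystander, origin under its centre
Mind the look-alikes: they are no part of the job. There is more than one size of the lunch_pot; the job needs the smaller.

How it is judged:
By the outcome, as a careful person would: the job done as asked, in the order asked, and still so for the second after the job is handed in, with the robot touching nothing.
It also fails if it takes over 66 s, if anything falls off the work surface, if the arm or the gripper's body presses on something with over 40 N, if the wrist force passes 120 N, or if a joint passes its speed limit or range.

## Working session

There is one attempt and no reset: what is moved stays moved. The work goes in short steps, Python scripts to look and compute and a tool call to move; the robot and the scene stay as the last step left them, time stands still between calls to the robot, and variables do not carry over. Pictures are saved under pics/ and viewed, at most 10 in all, crops included, and the job is handed in when it is done.

Besides the shell and the picture viewer there is one more tool, called after "Request:" as name(argument=value, ...), one argument or row to a line, values as JSON. step_arm: Moves the arm, as the interface text tells. Its arguments: {"type":"object","properties":{"dp":{"type":"array"},"turn":{"type":"array"},"hand":{"type":"array"},"squeeze":{"type":"number"}},"required":["dp","turn","hand"]}

```bash
mkdir -p pics; ls; cat > h.py <<'E'
import numpy as np, cv2
from scipy.spatial.transform import Rotation as R
from rig import bot
def ray(c,xy,z,M=None):
    M=np.array(c["cam_to_world"]) if M is None else M
    d=M[:3,:3]@np.array([(xy[0]-c["cx"])/c["fx"],(xy[1]-c["cy"])/c["fy"],1.]);o=M[:3,3]
    return o+d*(z-o[2])/d[2]
def proj(c,p,M=None):
    M=np.array(c["cam_to_world"]) if M is None else M
    q=np.linalg.inv(M)@np.append(p,1); return np.array([c["fx"]*q[0]/q[2]+c["cx"],c["fy"]*q[1]/q[2]+c["cy"]])
E
python3 - <<'E'
from h import *
print(bot.state()["orientation"],bot.hold_point_z)
for n in("scene","top"):
    c=bot.camera(n);cv2.imwrite(f"pics/{n}0.png",c["frame"]);print(n,c["fx"],np.round(c["cam_to_world"],3).tolist())
    for l in["seam_start","seam_end","lunch_pot","trivet","cork_mat","tool_stand","seam_tool","pegboard"]:
        print(l,[(np.round(t["xy"]).tolist(),round(t["score"],2)) for t in bot.tip_of(n,l)], [(np.round(t["xy"]).tolist(),round(t["score"],2)) for t in bot.regions_of(n,l)])
E
```

```text
pics
[-3.11908868e+00 -3.61568713e-01  5.15607160e-04] 18.700000000000003
scene 465.4996644088389 [[-0.122, 0.607, -0.785, 1344.267], [0.993, 0.072, -0.098, 127.018], [-0.003, -0.791, -0.612, 619.367], [0.0, 0.0, 0.0, 1.0]]
seam_start [([414.0, 249.0], 0.72)] [([430.0, 213.0], 0.91), ([362.0, 196.0], 0.17)]
seam_end [([406.0, 204.0], 0.94)] [([429.0, 218.0], 0.56), ([269.0, 177.0], 0.55), ([408.0, 218.0], 0.16)]
lunch_pot [([360.0, 218.0], 0.77), ([483.0, 219.0], 0.64)] [([362.0, 196.0], 0.73), ([488.0, 190.0], 0.58), ([189.0, 205.0], 0.27)]
trivet [([360.0, 225.0], 0.62)] [([355.0, 229.0], 0.66)]
cork_mat [] [([191.0, 204.0], 0.9)]
tool_stand [] [([270.0, 210.0], 0.98)]
seam_tool [] [([268.0, 182.0], 0.61), ([254.0, 274.0], 0.33), ([429.0, 219.0], 0.22)]
pegboard [([405.0, 233.0], 0.61)] [([424.0, 216.0], 0.84)]
top 573.0348310279518 [[-0.004, -0.985, 0.172, 329.366], [-1.0, 0.004, 0.001, 1.159], [-0.002, -0.172, -0.985, 1505.4], [0.0, 0.0, 0.0, 1.0]]
seam_start [([220.0, 231.0], 0.77)] [([210.0, 265.0], 0.81)]
seam_end [([222.0, 303.0], 0.94)] [([209.0, 269.0], 0.86)]
lunch_pot [([262.0, 268.0], 0.63), ([161.0, 293.0], 0.57)] [([259.0, 262.0], 0.79), ([373.0, 151.0], 0.72), ([148.0, 290.0], 0.61)]
trivet [([261.0, 266.0], 0.7)] [([271.0, 277.0], 0.7), ([222.0, 248.0], 0.65)]
cork_mat [([413.0, 280.0], 0.91), ([259.0, 264.0], 0.39)] [([415.0, 281.0], 0.57), ([220.0, 272.0], 0.16)]
tool_stand [([341.0, 270.0], 0.66)] [([345.0, 275.0], 0.73)]
seam_tool [([344.0, 267.0], 0.48), ([259.0, 270.0], 0.22)] [([342.0, 266.0], 0.61)]
pegboard [([222.0, 268.0], 0.94)] [([206.0, 265.0], 0.65)]
```

View pics/top0.png

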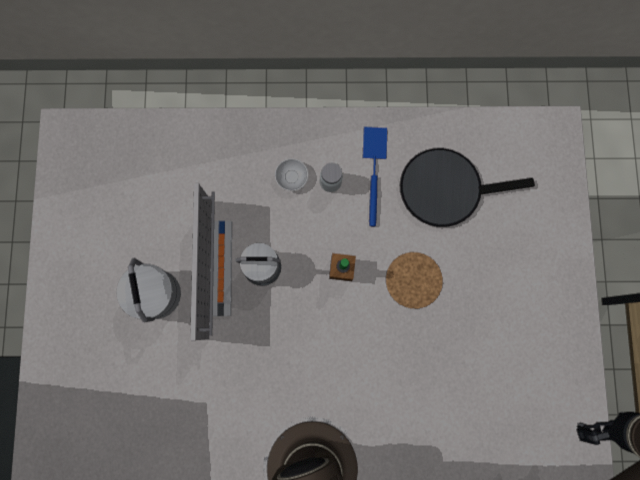

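View pics/scene0.png

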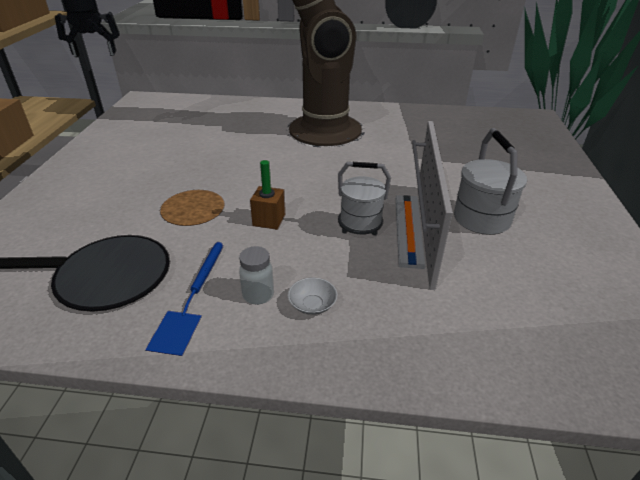

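```bash
python3 - <<'E'
from h import *
c=bot.camera("top");s=bot.camera("scene")
for n,a,b,z in[("start",(220,231),(414,249),14),("end",(222,303),(406,204),14),("board",(222,268),(405,233),0),("potO",(262,268),(360,218),25),("bigpotO",(161,293),(483,219),0),("trivet",(261,266),(360,225),0),("matO",(413,280),(191,204),2),("standO",(341,270),(270,210),0)]:
    print(n,ray(c,a,z).round(),ray(s,b,z).round())
E
```

```text
start [599. 240.  14.] [581. 243.  14.]
end [410. 230.  14.] [414. 233.  14.]
board [502. 235.   0.] [509. 229.   0.]
potO [499. 127.  25.] [499. 128.  25.]
bigpotO [437. 393.   0.] [434. 408.   0.]
trivet [507. 132.   0.] [491. 129.   0.]
matO [ 468. -268.    2.] [ 456. -276.    2.]
standO [496. -79.   0.] [456. -84.   0.]
```

The top view shows the small pot at (259,262), its black bar horizontal. The board is at columns 195-232 with the orange seam at (221,263), the stand at (343,267), the mat at (414,280) and the big look-alike pot behind the board at (147,290). Next I'll measure these more precisely.

```bash
python3 - <<'E'
from h import *
for n,box in[("top",(205,210,245,330)),("scene",(380,180,450,280))]:
    c=bot.camera(n);f=c["frame"];hsv=cv2.cvtColor(f,cv2.COLOR_BGR2HSV)
    x0,y0,x1,y1=box
    def m(lo,hi,b):
        k=cv2.inRange(hsv,lo,hi);o=np.zeros_like(k);o[b[1]:b[3],b[0]:b[2]]=k[b[1]:b[3],b[0]:b[2]];return o
    o=m((3,150,90),(20,255,255),box); r=cv2.minAreaRect(np.argwhere(o)[:,::-1].astype(np.float32)); bp=cv2.boxPoints(r)
    e=bp[np.argsort(bp[:,1])];print(n,"orange ends",[ray(c,(e[i]+e[i+1])/2,14).round(1).tolist() for i in(0,2)],r)
    b=m((95,100,20),(130,255,255),box); nl,_,st,ce=cv2.connectedComponentsWithStats(b)
    for i in range(1,nl):
        if st[i,4]>8: 
            print(" blue",ce[i].round(1),st[i,4],ray(c,ce[i],14).round(1),hsv[int(ce[i][1]),int(ce[i][0])])
    # tool
    g=m((50,120,30),(80,255,255),(230,140,370,300)); p=np.argwhere(g)[:,::-1]
    print(" green",p.min(0),p.max(0),p.mean(0))
    gb=g
    # mat
    k=bot.regions_of(n,"cork_mat")[0]["pixels"].astype(np.uint8);q=np.argwhere(k)[:,::-1]
    (ex,ey),_,_=cv2.fitEllipse(max(cv2.findContours(k,0,1)[0],key=len)); print(" mat",(ex,ey),ray(c,(ex,ey),4).round(1))
    for z in[150]:
        print(" green z=98+15 if centre",ray(c,p.mean(0),113).round(1))
    # bar
    bb=(235,245,285,275) if n=="top" else(340,155,390,172)
    d=m((0,0,0),(180,255,45),bb); nl,_,st,ce=cv2.connectedComponentsWithStats(d)
    for i in range(1,nl):
        if st[i,4]>15:
            rr=cv2.minAreaRect(np.argwhere(_==i)[:,::-1].astype(np.float32));print(" bar",ce[i],st[i],rr,ray(c,ce[i],160).round(1))
    crop=f[y0-10:y1+10,x0-60:x1+70];cv2.imwrite(f"pics/{n}crop.png",cv2.resize(crop,None,fx=4,fy=4,interpolation=2))
a=cv2.imread("pics/topcrop.png");b=cv2.imread("pics/scenecrop.png");h=max(a.shape[0],b.shape[0])
pad=lambda i:cv2.copyMakeBorder(i,0,h-i.shape[0],0,0,0)
k=np.hstack([pad(a),pad(b)]);print(k.shape);cv2.imwrite("pics/crop.png",cv2.resize(k,None,fx=min(800/k.shape[1],600/h),fy=min(800/k.shape[1],600/h)))
E
```

```text
top orange ends [[591.0, 235.8, 14.0], [414.7, 235.4, 14.0]] ((220.81236267089844, 267.50653076171875), (4.978086471557617, 67.08960723876953), 1.1934894323349)
 blue [221.5 227. ] 66 [609.7 236.2  14. ] [108 169  71]
 green [340 259] [348 268] [343.8        263.61428571]
 mat (413.30987548828125, 279.33526611328125) [ 469.9 -268.5    4. ]
 green z=98+15 if centre [498.8 -80.5 113. ]
 bar [256.5 258.5] [247 257  20   4  80] ((256.5, 258.5), (3.0, 19.0), 90.0) [506.1 128.7 160. ]
 bar [278.76190476 268.95238095] [277 263   4  12  21] ((278.8653869628906, 268.673095703125), (1.9611613750457764, 11.178619384765625), 11.309932708740234) [481.1  75.8 160. ]
scene orange ends [[399.4, 236.8, 14.0], [588.5, 236.8, 14.0]] ((409.3934020996094, 226.0076141357422), (50.51416015625, 7.053457736968994), 85.91438293457031)
 blue [411.4 258.5] 92 [611.7 236.2  14. ] [107 196  61]
 green [261 161] [270 193] [265.26171875 177.06640625]
 mat (192.3494110107422, 207.15255737304688) [ 471.3 -267.2    4. ]
 green z=98+15 if centre [496.2 -79.6 113. ]
 bar [364.48113208 164.8490566 ] [352 162  26   6 106] ((364.56768798828125, 164.7815399169922), (25.072450637817383, 4.382131576538086), 3.1798300743103027) [503.6 129.1 160. ]
(560, 1480, 3)
```

View pics/crop.png

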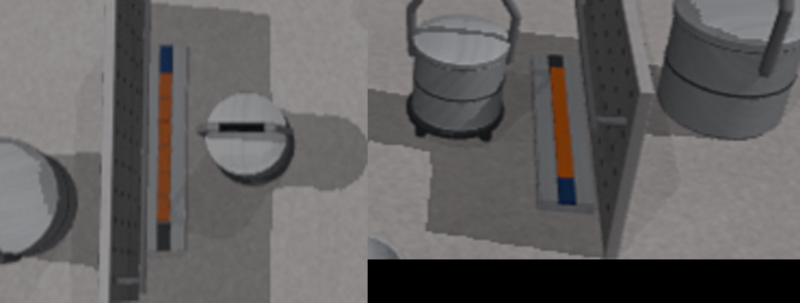

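```bash
cat >> h.py <<'E'
def down(yaw=0,lean=0):
    # tool y along world x (yawed), x along +y, z down; lean tips z toward +world y (tool top away from board)
    B=np.array([[0,1,0],[1,0,0],[0,0,-1.]]).T
    return R.from_euler('z',yaw)*R.from_euler('x',lean)*R.from_matrix(B)
def goto(p,Rt,s=None):
    s=s or bot.state();Rc=R.from_rotvec(s["orientation"])
    print("dp",(Rc.inv().apply(np.array(p)-s["eef_pos"])/1000).round(4).tolist(),"turn",(Rc.inv()*Rt).as_rotvec().round(4).tolist())
def show():
    s=bot.state();print(s["time_s"],np.round(s["eef_pos"],1),R.from_rotvec(s["orientation"]).as_matrix().round(3).tolist(),"F",np.round(s["ft_force"],1),"op",s["opening"],s["grip_force"],"q",np.round(s["q"],2))
def wcam():
    s=bot.state();c=bot.camera("wrist");T=np.eye(4);T[:3,:3]=R.from_rotvec(s["orientation"]).as_matrix();T[:3,3]=s["eef_pos"]
    return c,T@np.array(c["mount"])
E
python3 - <<'E'
from h import *
show();goto((500,100,350),down())
c,M=wcam();print(np.round(c["mount"],3).tolist(),c["fx"])
E
```

```text
2.0 [ 143.  -608.4  231.3] [[0.973, 0.229, -0.0], [0.229, -0.973, -0.0], [-0.0, 0.0, -1.0]] F [-0.1  0.4 -1.1] op 0.9975658118954486 0.0 q [ 1.27  0.41 -0.01  1.6   0.01  1.13 -0.08]
dp [0.5096, -0.608, -0.1187] turn [0.0, 0.0, -1.34]
[[-0.001, -0.951, -0.31, 80.314], [1.0, -0.002, 0.002, 0.572], [-0.002, -0.31, 0.951, -141.831], [0.0, 0.0, 0.0, 1.0]] 387.93591503906055
```

Request:
step_arm(
  dp=[
    [0.03, -0.03, -0.06],
    [0.06, -0.06, -0.1187],
    [0.5096, -0.608, -0.1187],
    [0.5096, -0.608, -0.1187],
    [0.5096, -0.608, -0.1187],
    [0.5096, -0.608, -0.1187],
    [0.5096, -0.608, -0.1187],
    [0.5096, -0.608, -0.1187],
    [0.5096, -0.608, -0.1187],
    [0.5096, -0.608, -0.1187],
    [0.5096, -0.608, -0.1187],
    [0.5096, -0.608, -0.1187],
    [0.5096, -0.608, -0.1187],
    [0.5096, -0.608, -0.1187],
    [0.5096, -0.608, -0.1187],
    [0.5096, -0.608, -0.1187],
    [0.5096, -0.608, -0.1187],
    [0.5096, -0.608, -0.1187],
    [0.5096, -0.608, -0.1187],
    [0.5096, -0.608, -0.1187],
  ],
  turn=[
    [0, 0, -0.1],
    [0, 0, -0.2],
    [0, 0, -1.34],
    [0, 0, -1.34],
    [0, 0, -1.34],
    [0, 0, -1.34],
    [0, 0, -1.34],
    [0, 0, -1.34],
    [0, 0, -1.34],
    [0, 0, -1.34],
    [0, 0, -1.34],
    [0, 0, -1.34],
    [0, 0, -1.34],
    [0, 0, -1.34],
    [0, 0, -1.34],
    [0, 0, -1.34],
    [0, 0, -1.34],
    [0, 0, -1.34],
    [0, 0, -1.34],
    [0, 0, -1.34],
  ],
  hand=[0.085, 0.085, 0.085, 0.085, 0.085, 0.085, 0.085, 0.085, 0.085, 0.085, 0.085, 0.085, 0.085, 0.085, 0.085, 0.085, 0.085, 0.085, 0.085, 0.085],
)

```text
time_s: 3.72
eef_pos: [500.6, 102.2, 350.5]
orientation: [2.221, 2.22, 0.001]
ft_force: [0.4, -1.9, 0.2]
opening: 0.993
grip_force: 0.0
```

```bash
python3 - <<'E'
from h import *
c,M=wcam();show();cv2.imwrite("pics/w1.png",c["frame"])
print(np.round(M[:3,3]),proj(c,(505,129,160),M),proj(c,(593,236,14),M),proj(c,(413,236,14),M))
import pickle;pickle.dump((c,M),open("w1.pkl","wb"))
print(bot.tip_of("wrist","seam_start"),bot.tip_of("wrist","seam_end"))
E
```

```text
3.7667 [502.2 109.7 350.7] [[-0.007, 1.0, 0.003], [1.0, 0.007, 0.006], [0.006, 0.003, -1.0]] F [0.8 4.  1.5] op 0.9976607132678877 0.0 q [ 0.41  0.23 -0.85  1.64  0.17  1.34 -0.46]
[501. 182. 492.] [325.3762314  181.40601803] [402.02263751  65.74352138] [242.29762439  65.93741561]
[{'xy': [403.8, 63.5], 'score': 0.71}, {'xy': [320.7, 315.7], 'score': 0.64}] [{'xy': [243.2, 67.8], 'score': 0.63}]
```

View pics/w1.png

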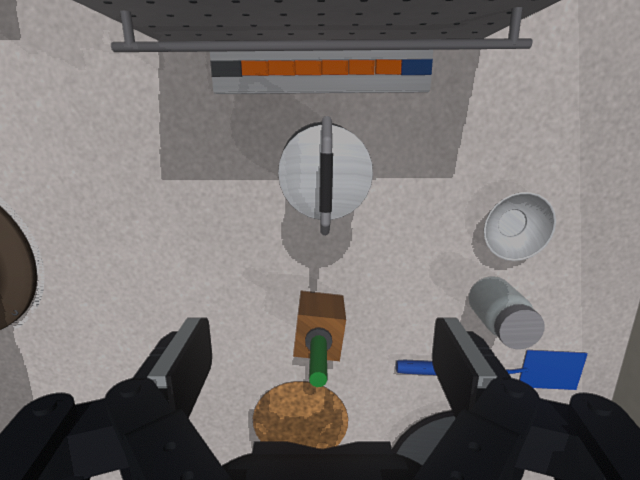

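The wrist view shows the pot bar at (326,183), running nearly along world y. The seam goes from blue (417,67) to dark (227,69), and the stand hole is at about (319,338). I'll refine from this picture.

```bash
python3 - <<'E'
from h import *
import pickle;c,M=pickle.load(open("w1.pkl","rb"));f=c["frame"];hsv=cv2.cvtColor(f,cv2.COLOR_BGR2HSV)
def m(lo,hi,b):
    k=cv2.inRange(hsv,lo,hi);o=np.zeros_like(k);o[b[1]:b[3],b[0]:b[2]]=k[b[1]:b[3],b[0]:b[2]];return np.argwhere(o)[:,::-1].astype(np.float32)
o=m((3,150,60),(20,255,255),(200,50,440,90));print("orange",o.min(0),o.max(0))
for x in(o[:,0].min()+3,o[:,0].max()-3): k=o[abs(o[:,0]-x)<3]; print(ray(c,(x,k[:,1].mean()+.5),14,M).round(1))
print("orange ends",ray(c,(o[:,0].min(),68),14,M).round(1),ray(c,(o[:,0].max()+1,68),14,M).round(1))
b=m((100,120,30),(125,255,255),(390,50,440,90));print("blue",b.min(0),b.max(0),ray(c,(b[:,0].min(),67),14,M).round(1),ray(c,(b[:,0].max()+1,67),14,M).round(1))
d=m((0,0,0),(180,255,45),(312,145,340,220));r=cv2.minAreaRect(d);print("bar",r,ray(c,r[0],160,M).round(1));k=np.polyfit(d[:,1],d[:,0],1)
p0=ray(c,(np.polyval(k,155),155),160,M);p1=ray(c,(np.polyval(k,208),208),160,M);print(p0,p1,"dirdeg",np.degrees(np.arctan2(*(p0-p1)[:2])))
E
```

```text
orange [241.  60.] [401.  75.]
[414.8 233.9  14. ]
[588.5 234.6  14. ]
orange ends [411.4 233.9  14. ] [593.1 233.7  14. ]
blue [402.  60.] [431.  74.] [593.1 234.7  14. ] [626.9 234.7  14. ]
bar ((325.74462890625, 182.482421875), (11.229521751403809, 57.24033737182617), 1.3322198390960693) [505.3 128.1 160. ]
[505.6976825  151.11574407 160.        ] [505.09591023 105.75097834 160.        ] dirdeg 0.7599948664293048
```

```bash
python3 - <<'E'
from h import *
show();goto((505,128.5,141),down())
E
```

```text
3.8667 [500.2 103.5 349.8] [[-0.006, 1.0, -0.0], [1.0, 0.006, 0.002], [0.002, -0.0, -1.0]] F [ 0.5 -1.2  0.2] op 0.99313702015283 0.0 q [ 0.42  0.22 -0.85  1.65  0.17  1.35 -0.45]
dp [0.0245, 0.0051, 0.2089] turn [-0.0005, -0.0022, 0.006]
```

Request:
step_arm(
  dp=[
    [0.028, 0.005, 0.04],
    [0.028, 0.005, 0.08],
    [0.028, 0.005, 0.12],
    [0.028, 0.005, 0.15],
    [0.028, 0.005, 0.175],
    [0.028, 0.005, 0.195],
    [0.028, 0.005, 0.205],
    [0.028, 0.005, 0.209],
    [0.028, 0.005, 0.209],
    [0.028, 0.005, 0.209],
    [0.028, 0.005, 0.209],
  ],
  turn=[
    [0, 0, 0],
    [0, 0, 0],
    [0, 0, 0],
    [0, 0, 0],
    [0, 0, 0],
    [0, 0, 0],
    [0, 0, 0],
    [0, 0, 0],
    [0, 0, 0],
    [0, 0, 0],
    [0, 0, 0],
  ],
  hand=[0.085, 0.085, 0.085, 0.085, 0.085, 0.085, 0.085, 0.085, 0.085, 0.085, 0.085],
)

```text
time_s: 4.78
eef_pos: [505.8, 128.1, 142.4]
orientation: [2.221, 2.22, 0.003]
ft_force: [0.5, 0.4, 0.5]
opening: 0.995
grip_force: 0.0
```

```bash
python3 - <<'E'
from h import *
show();c,M=wcam();cv2.imwrite("pics/w2.png",c["frame"]);show()
E
```

```text
4.7833 [505.8 128.1 142.4] [[0.0, 1.0, 0.002], [1.0, -0.0, 0.0], [0.0, 0.002, -1.0]] F [0.5 0.4 0.5] op 0.9953717968651903 0.0 q [ 0.27  0.45 -0.78  1.91  0.39  0.94 -0.69]
4.8333 [505.8 128.1 142.3] [[0.0, 1.0, 0.002], [1.0, -0.0, 0.0], [0.0, 0.002, -1.0]] F [-1.   0.6  0.4] op 0.995977374623688 0.0 q [ 0.27  0.45 -0.78  1.91  0.39  0.94 -0.69]
```

View pics/w2.png

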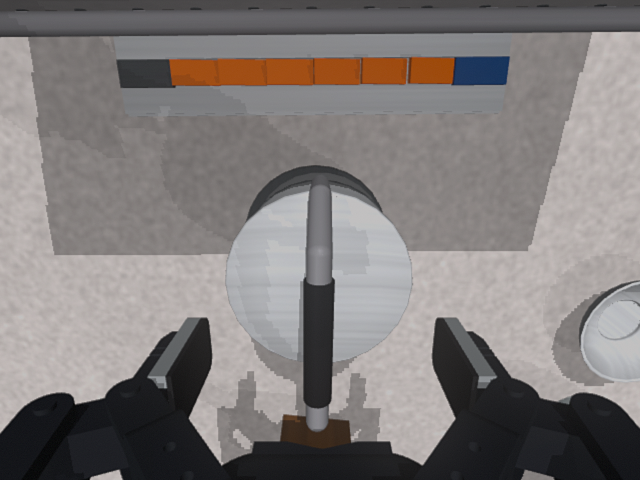

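Request:
step_arm(
  dp=[
    [0, 0, 0],
    [0, 0, 0],
    [0, 0, 0],
    [0, 0, 0],
    [0, 0, 0],
    [0, 0, 0],
    [0, 0, 0],
    [0, 0, -0.005],
    [0, 0, -0.015],
    [0, 0, -0.03],
    [0, 0, -0.05],
    [0, 0, -0.07],
    [0, 0, -0.09],
    [0, 0, -0.11],
    [0, 0, -0.13],
    [0, 0, -0.145],
    [0, 0, -0.155],
    [0, 0, -0.16],
    [0, 0, -0.16],
    [0, 0, -0.16],
  ],
  turn=[
    [0, 0, 0],
    [0, 0, 0],
    [0, 0, 0],
    [0, 0, 0],
    [0, 0, 0],
    [0, 0, 0],
    [0, 0, 0],
    [0, 0, 0],
    [0, 0, 0],
    [0, 0, 0],
    [0, 0, 0],
    [0, 0, 0],
    [0, 0, 0],
    [0, 0, 0],
    [0, 0, 0],
    [0, 0, 0],
    [0, 0, 0],
    [0, 0, 0],
    [0, 0, 0],
    [0, 0, 0],
  ],
  hand=[0.06, 0.03, 0.005, 0.005, 0.005, 0.005, 0.005, 0.005, 0.005, 0.005, 0.005, 0.005, 0.005, 0.005, 0.005, 0.005, 0.005, 0.005, 0.005, 0.005],
  squeeze=80,
)

```text
time_s: 6.5
eef_pos: [504.7, 127.8, 300.5]
orientation: [-2.221, -2.221, 0.001]
ft_force: [0.2, -0.7, -3.3]
opening: 0.098
grip_force: 78.1
```

```bash
python3 - <<'E'
from h import *
show();goto((470,-268,301),down())
E
```

```text
6.5 [504.7 127.8 300.5] [[-0.0, 1.0, -0.001], [1.0, 0.0, -0.0], [-0.0, -0.001, -1.0]] F [ 0.2 -0.7 -3.3] op 0.09846632367218763 78.11424136161804 q [ 0.35  0.28 -0.85  1.71  0.22  1.25 -0.55]
dp [-0.3958, -0.0347, -0.0004] turn [-0.0007, 0.0003, 0.0]
```

Request:
step_arm(
  dp=[
    [-0.006, -0.001, 0],
    [-0.02, -0.002, 0],
    [-0.042, -0.004, 0],
    [-0.07, -0.006, 0],
    [-0.1, -0.009, 0],
    [-0.13, -0.012, 0],
    [-0.16, -0.014, 0],
    [-0.19, -0.017, 0],
    [-0.22, -0.02, 0],
    [-0.25, -0.022, 0],
    [-0.28, -0.025, 0],
    [-0.308, -0.027, 0],
    [-0.334, -0.03, 0],
    [-0.356, -0.032, 0],
    [-0.374, -0.033, 0],
    [-0.387, -0.034, 0],
    [-0.394, -0.035, 0],
    [-0.396, -0.035, 0],
    [-0.396, -0.035, 0],
    [-0.396, -0.035, 0],
  ],
  turn=[
    [0, 0, 0],
    [0, 0, 0],
    [0, 0, 0],
    [0, 0, 0],
    [0, 0, 0],
    [0, 0, 0],
    [0, 0, 0],
    [0, 0, 0],
    [0, 0, 0],
    [0, 0, 0],
    [0, 0, 0],
    [0, 0, 0],
    [0, 0, 0],
    [0, 0, 0],
    [0, 0, 0],
    [0, 0, 0],
    [0, 0, 0],
    [0, 0, 0],
    [0, 0, 0],
    [0, 0, 0],
  ],
  hand=[0.005, 0.005, 0.005, 0.005, 0.005, 0.005, 0.005, 0.005, 0.005, 0.005, 0.005, 0.005, 0.005, 0.005, 0.005, 0.005, 0.005, 0.005, 0.005, 0.005],
)

```text
time_s: 8.17
eef_pos: [470.2, -266.6, 300.9]
orientation: [-2.219, -2.223, -0.001]
ft_force: [0.5, 1.0, -2.6]
opening: 0.1
grip_force: 78.1
```

```bash
python3 - <<'E'
from h import *
show();goto((470.5,-268,120.5),down())
c,M=wcam();cv2.imwrite("pics/w3.png",c["frame"])
E
```

```text
8.1667 [ 470.2 -266.6  300.9] [[-0.002, 1.0, -0.0], [1.0, 0.002, 0.001], [0.001, -0.0, -1.0]] F [ 0.5  1.  -2.6] op 0.09964868987853415 78.05674195289612 q [ 0.95  0.28 -0.64  1.67  0.17  1.25  0.27]
dp [-0.0015, 0.0003, 0.1804] turn [-0.0, -0.0007, 0.0016]
```

View pics/w3.png

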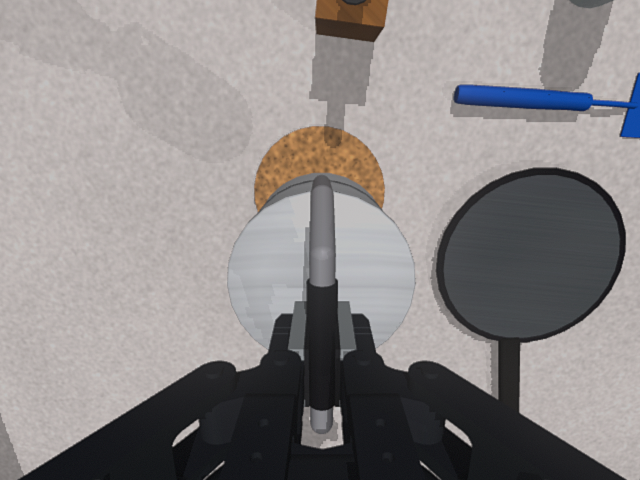

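Request:
step_arm(
  dp=[
    [-0.001, 0, 0.01],
    [-0.001, 0, 0.03],
    [-0.001, 0, 0.055],
    [-0.001, 0, 0.08],
    [-0.001, 0, 0.105],
    [-0.001, 0, 0.128],
    [-0.001, 0, 0.147],
    [-0.001, 0, 0.161],
    [-0.001, 0, 0.17],
    [-0.001, 0, 0.175],
    [-0.001, 0, 0.177],
    [-0.001, 0, 0.179],
    [-0.001, 0, 0.18],
    [-0.001, 0, 0.181],
    [-0.001, 0, 0.181],
    [-0.001, 0, 0.181],
  ],
  turn=[
    [0, 0, 0],
    [0, 0, 0],
    [0, 0, 0],
    [0, 0, 0],
    [0, 0, 0],
    [0, 0, 0],
    [0, 0, 0],
    [0, 0, 0],
    [0, 0, 0],
    [0, 0, 0],
    [0, 0, 0],
    [0, 0, 0],
    [0, 0, 0],
    [0, 0, 0],
    [0, 0, 0],
    [0, 0, 0],
  ],
  hand=[0.005, 0.005, 0.005, 0.005, 0.005, 0.005, 0.005, 0.005, 0.005, 0.005, 0.005, 0.005, 0.005, 0.005, 0.005, 0.005],
)

```text
time_s: 9.55
eef_pos: [470.1, -269.2, 120.4]
orientation: [2.221, 2.221, 0.0]
ft_force: [-0.3, -0.1, -3.2]
opening: 0.099
grip_force: 78.0
```

Request:
step_arm(
  dp=[
    [0, 0, 0.001],
    [0, 0, 0.0015],
    [0, 0, 0.0015],
  ],
  turn=[
    [0, 0, 0],
    [0, 0, 0],
    [0, 0, 0],
  ],
  hand=[0.005, 0.005, 0.005],
)

```text
time_s: 9.8
eef_pos: [470.4, -269.5, 120.2]
orientation: [2.22, 2.22, -0.001]
ft_force: [-3.7, 1.6, 11.1]
opening: 0.101
grip_force: 79.6
```

Request:
step_arm(
  dp=[
    [0, 0, -0.0008],
    [0, 0, -0.001],
    [0, 0, -0.001],
    [0, 0, -0.001],
    [0, 0, -0.001],
    [0, 0, -0.001],
    [0, 0, -0.01],
    [0, 0, -0.03],
    [0, 0, -0.06],
    [0, 0, -0.1],
    [0, 0, -0.14],
    [0, 0, -0.17],
    [0, 0, -0.18],
    [0, 0, -0.18],
  ],
  turn=[
    [0, 0, 0],
    [0, 0, 0],
    [0, 0, 0],
    [0, 0, 0],
    [0, 0, 0],
    [0, 0, 0],
    [0, 0, 0],
    [0, 0, 0],
    [0, 0, 0],
    [0, 0, 0],
    [0, 0, 0],
    [0, 0, 0],
    [0, 0, 0],
    [0, 0, 0],
  ],
  hand=[0.005, 0.02, 0.04, 0.06, 0.085, 0.085, 0.085, 0.085, 0.085, 0.085, 0.085, 0.085, 0.085, 0.085],
)

```text
time_s: 10.97
eef_pos: [471.4, -269.3, 302.2]
orientation: [2.217, 2.217, 0.002]
ft_force: [0.3, 0.0, -0.3]
opening: 0.996
grip_force: 0.0
```

```bash
python3 - <<'E'
from h import *
show();goto((497,-90,290),down())
c=bot.camera("top");cv2.imwrite("pics/t2.png",c["frame"])
E
```

```text
10.9667 [ 471.4 -269.3  302.2] [[-0.0, 1.0, 0.005], [1.0, 0.0, -0.003], [-0.003, 0.005, -1.0]] F [ 0.3  0.  -0.3] op 0.9961495306266496 0.0 q [ 0.95  0.28 -0.65  1.67  0.18  1.25  0.27]
dp [0.1793, 0.0256, 0.0117] turn [0.005, 0.0034, 0.0001]
```

Request:
step_arm(
  dp=[
    [0.03, 0.005, 0.005],
    [0.065, 0.012, 0.015],
    [0.1, 0.02, 0.025],
    [0.125, 0.025, 0.03],
    [0.135, 0.026, 0.03],
    [0.14, 0.026, 0.03],
    [0.14, 0.026, 0.03],
    [0.14, 0.026, 0.03],
    [0.14, 0.026, 0.03],
  ],
  turn=[
    [0, 0, 0],
    [0, 0, 0],
    [0, 0, 0],
    [0, 0, 0],
    [0, 0, 0],
    [0, 0, 0],
    [0, 0, 0],
    [0, 0, 0],
    [0, 0, 0],
  ],
  hand=[0.085, 0.085, 0.085, 0.085, 0.085, 0.085, 0.085, 0.085, 0.085],
)

```text
time_s: 11.77
eef_pos: [495.7, -130.8, 268.3]
orientation: [2.224, 2.219, -0.001]
ft_force: [-0.2, -0.5, -0.0]
opening: 0.993
grip_force: 0.0
```

```bash
python3 - <<'E'
from h import *
show();c,M=wcam();f=c["frame"];hsv=cv2.cvtColor(f,cv2.COLOR_BGR2HSV)
g=cv2.inRange(hsv,(50,120,30),(80,255,255));p=np.argwhere(g)[:,::-1].astype(np.float32);print(p.min(0),p.max(0),len(p))
# fit axis position: project handle cylinder silhouettes vs mask: compare centroid at predicted
from scipy.optimize import minimize
def sil(xy):
    pts=[proj(c,(xy[0]+10*np.cos(a),xy[1]+10*np.sin(a),z),M) for z in(76,150) for a in np.arange(0,6.28,.3)]
    im=np.zeros(g.shape,np.uint8);cv2.fillConvexPoly(im,cv2.convexHull(np.array(pts,np.float32)).astype(np.int32),255);return im
best=max(((x,y) for x in range(485,511) for y in range(-95,-64)),key=lambda q:-(sil(q)!=g).sum());print(best,(sil(best)!=g).sum(),g.astype(bool).sum())
t=cv2.imread("pics/t2.png")[200:340,300:520]
t=cv2.resize(t,None,fx=2,fy=2);f2=f.copy();cv2.drawContours(f2,cv2.findContours(sil(best),0,1)[0],-1,(0,0,255),1)
f2[:280,:440]=t if False else f2[:280,:440]
v=np.hstack([cv2.resize(f2,(480,360)),cv2.resize(t,(320,360))]);cv2.imwrite("pics/v1.png",v)
E
```

```text
11.7667 [ 495.7 -130.8  268.3] [[0.002, 1.0, -0.0], [1.0, -0.002, -0.0], [-0.0, -0.0, -1.0]] F [-0.2 -0.5 -0. ] op 0.9932616525712953 0.0 q [ 0.76  0.26 -0.71  1.78  0.19  1.17 -0.01]
[309. 142.] [337. 177.] 776
(497, -81) 148 776
```

View pics/v1.png

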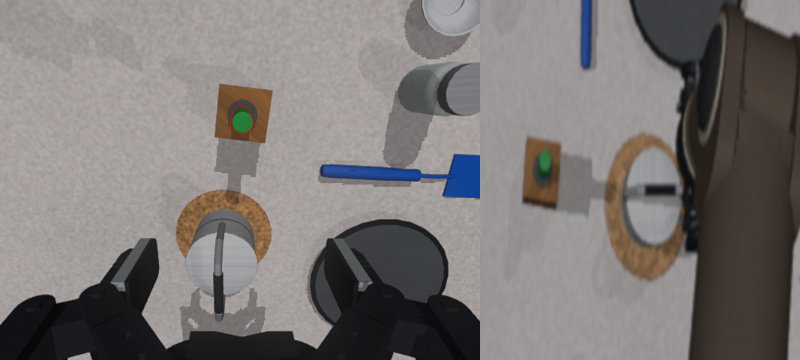

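```bash
python3 - <<'E'
from h import *
show();goto((497.3,-80.5,95),down())
E
```

```text
11.8167 [ 495.7 -130.7  268.4] [[0.003, 1.0, -0.0], [1.0, -0.003, -0.0], [-0.0, -0.0, -1.0]] F [-0.6  0.   0.1] op 0.9980371694309167 0.0 q [ 0.76  0.26 -0.72  1.78  0.19  1.17 -0.01]
dp [0.0503, 0.0015, 0.1733] turn [-0.0003, 0.0004, -0.0025]
```

Request:
step_arm(
  dp=[
    [0.015, 0.001, 0.01],
    [0.035, 0.0015, 0.03],
    [0.047, 0.0015, 0.055],
    [0.05, 0.0015, 0.085],
    [0.05, 0.0015, 0.115],
    [0.05, 0.0015, 0.14],
    [0.05, 0.0015, 0.158],
    [0.05, 0.0015, 0.168],
    [0.05, 0.0015, 0.172],
    [0.05, 0.0015, 0.173],
    [0.05, 0.0015, 0.173],
    [0.05, 0.0015, 0.173],
  ],
  turn=[
    [0, 0, 0],
    [0, 0, 0],
    [0, 0, 0],
    [0, 0, 0],
    [0, 0, 0],
    [0, 0, 0],
    [0, 0, 0],
    [0, 0, 0],
    [0, 0, 0],
    [0, 0, 0],
    [0, 0, 0],
    [0, 0, 0],
  ],
  hand=[0.085, 0.085, 0.085, 0.085, 0.085, 0.085, 0.085, 0.085, 0.085, 0.085, 0.085, 0.085],
)

```text
time_s: 12.82
eef_pos: [498.3, -79.3, 96.6]
orientation: [2.221, 2.22, 0.001]
ft_force: [0.7, -1.2, 0.9]
opening: 0.992
grip_force: 0.0
```

```bash
python3 - <<'E'
from h import *
show();c,M=wcam();cv2.imwrite("pics/w4.png",c["frame"])
E
```

```text
12.8167 [498.3 -79.3  96.6] [[0.0, 1.0, 0.002], [1.0, -0.0, -0.001], [-0.001, 0.002, -1.0]] F [ 0.7 -1.2  0.9] op 0.9921771456319716 0.0 q [ 0.58  0.46 -0.66  1.99  0.38  0.81 -0.29]
```

View pics/w4.png

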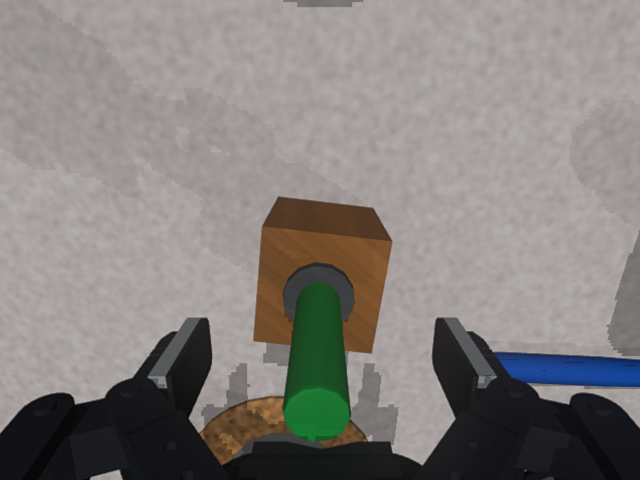

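Request:
step_arm(
  dp=[
    [0, 0, 0],
    [0, 0, 0],
    [0, 0, 0],
    [0, 0, 0],
    [0, 0, 0],
    [0, 0, 0],
  ],
  turn=[
    [0, 0, 0],
    [0, 0, 0],
    [0, 0, 0],
    [0, 0, 0],
    [0, 0, 0],
    [0, 0, 0],
  ],
  hand=[0.06, 0.03, 0.01, 0.01, 0.01, 0.01],
  squeeze=110,
)

```text
time_s: 13.37
eef_pos: [497.5, -79.0, 95.8]
orientation: [2.221, 2.221, -0.0]
ft_force: [-1.8, 0.4, 2.7]
opening: 0.205
grip_force: 107.1
```

```bash
python3 - <<'E'
from h import *
show();s=bot.state();c,M=wcam()
# project from old frame pose is unavailable; use current pose
f=c["frame"];hsv=cv2.cvtColor(f,cv2.COLOR_BGR2HSV);g=cv2.inRange(hsv,(50,120,120),(80,255,255));p=np.argwhere(g)[:,::-1]
k=p[(abs(p[:,0]-320)<60)&(p[:,1]>360)];print(k.min(0),k.max(0))
top=(k.min(0)+k.max(0)+1)/2;print("top face",top,ray(c,top,150,M))
cv2.imwrite("pics/w5.png",f)
print("collar centre",ray(c,(318.5,299),76,M))
E
```

```text
13.3667 [497.5 -79.   95.8] [[0.0, 1.0, 0.0], [1.0, -0.0, -0.0], [-0.0, 0.0, -1.0]] F [-1.8  0.4  2.7] op 0.20510168776110174 107.14779853820801 q [ 0.58  0.46 -0.66  1.99  0.38  0.81 -0.29]
[293 391] [347 408]
top face [320.5 400. ] [497.72554568 -73.22530871 150.        ]
collar centre [496.72137412 -79.15937265  76.        ]
```

Request:
step_arm(
  dp=[
    [0, 0, -0.003],
    [0, 0, -0.01],
    [0, 0, -0.022],
    [0, 0, -0.038],
    [0, 0, -0.055],
    [0, 0, -0.072],
    [0, 0, -0.085],
    [0.003, 0.003, -0.093],
    [0.02, 0.012, -0.096],
    [0.045, 0.025, -0.096],
    [0.075, 0.04, -0.096],
    [0.105, 0.055, -0.096],
    [0.135, 0.07, -0.095],
    [0.165, 0.085, -0.094],
    [0.187, 0.097, -0.094],
    [0.202, 0.104, -0.094],
    [0.208, 0.1075, -0.094],
    [0.209, 0.1075, -0.094],
    [0.209, 0.1075, -0.094],
    [0.209, 0.1075, -0.094],
  ],
  turn=[
    [0, 0, 0],
    [0, 0, 0],
    [0, 0, 0],
    [0, 0, 0],
    [0, 0, 0],
    [0, 0, 0],
    [0, 0, 0],
    [0, 0, 0],
    [0, 0.04, 0],
    [0, 0.12, 0],
    [0, 0.2, 0],
    [0, 0.28, 0],
    [0, 0.36, 0],
    [0, 0.44, 0],
    [0, 0.51, 0],
    [0, 0.57, 0],
    [0, 0.6, 0],
    [0, 0.611, 0],
    [0, 0.611, 0],
    [0, 0.611, 0],
  ],
  hand=[0.01, 0.01, 0.01, 0.01, 0.01, 0.01, 0.01, 0.01, 0.01, 0.01, 0.01, 0.01, 0.01, 0.01, 0.01, 0.01, 0.01, 0.01, 0.01, 0.01],
)

```text
time_s: 15.08
eef_pos: [604.7, 129.3, 189.5]
orientation: [-1.874, -1.873, -0.589]
ft_force: [0.1, 1.2, -0.8]
opening: 0.21
grip_force: 107.3
```

```bash
python3 - <<'E'
from h import *
show();s=bot.state();L=np.radians(35);u=np.array([0,-np.sin(L),np.cos(L)])
Rc=R.from_rotvec(s["orientation"]).as_matrix();tip=s["eef_pos"]+80.8*Rc[:,2];print("tip",tip)
c=bot.camera("top");d=bot.camera("scene");print("px",proj(c,tip),proj(d,tip))
a=proj(c,tip).astype(int);b=proj(d,tip).astype(int)
C=lambda f,p:cv2.circle(cv2.resize(f[p[1]-40:p[1]+40,p[0]-50:p[0]+50],None,fx=4,fy=4),(200,160),3,(0,0,255),1)
cv2.imwrite("pics/v2.png",np.hstack([C(c["frame"],a),C(d["frame"],b)]))
for y,z in((205,60),(235.3,30),(235.3,19)): goto(np.array([605,y,z])+80.8*u,down(0,L),s)
E
```

```text
15.0833 [604.7 129.3 189.5] [[0.0, 1.0, 0.0], [0.82, -0.0, 0.572], [0.572, -0.0, -0.82]] F [ 0.1  1.2 -0.8] op 0.21036611183498877 107.30259776115417 q [ 0.66  0.67 -0.92  1.7  -0.11  0.92 -0.05]
tip [604.72112888 175.50258508 123.26913874]
px [239.3281024  220.72141068] [386.06042494 209.43271433]
dp [-0.0121, 0.0003, 0.0688] turn [0.0001, 0.0015, -0.0003]
dp [-0.0045, 0.0003, 0.1107] turn [0.0001, 0.0015, -0.0003]
dp [-0.0108, 0.0003, 0.1197] turn [0.0001, 0.0015, -0.0003]
```

View pics/v2.png

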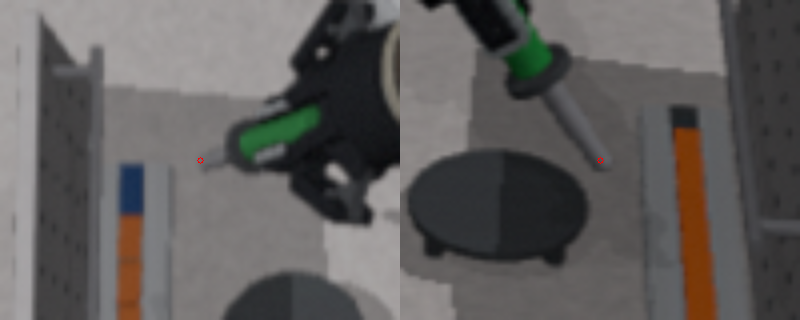

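Request:
step_arm(
  dp=[
    [-0.003, 0, 0.01],
    [-0.006, 0, 0.03],
    [-0.01, 0, 0.05],
    [-0.012, 0, 0.066],
    [-0.01, 0, 0.08],
    [-0.007, 0, 0.095],
    [-0.005, 0, 0.106],
    [-0.0045, 0, 0.11],
    [-0.006, 0, 0.113],
    [-0.008, 0, 0.1155],
    [-0.009, 0, 0.117],
    [-0.009, 0, 0.117],
    [-0.009, 0, 0.117],
  ],
  turn=[
    [0, 0, 0],
    [0, 0, 0],
    [0, 0, 0],
    [0, 0, 0],
    [0, 0, 0],
    [0, 0, 0],
    [0, 0, 0],
    [0, 0, 0],
    [0, 0, 0],
    [0, 0, 0],
    [0, 0, 0],
    [0, 0, 0],
    [0, 0, 0],
  ],
  hand=[0.01, 0.01, 0.01, 0.01, 0.01, 0.01, 0.01, 0.01, 0.01, 0.01, 0.01, 0.01, 0.01],
)

```text
time_s: 16.27
eef_pos: [605.3, 189.1, 88.6]
orientation: [-1.874, -1.872, -0.591]
ft_force: [0.1, 0.0, -0.4]
opening: 0.209
grip_force: 107.3
```

```bash
python3 - <<'E'
from h import *
show();s=bot.state();Rc=R.from_rotvec(s["orientation"]).as_matrix();tip=s["eef_pos"]+80.8*Rc[:,2];print("tip",tip)
c=bot.camera("top");d=bot.camera("scene");w,M=wcam()
a=proj(c,tip);b=proj(d,tip);e=proj(w,tip,M);print(a,b,e)
def C(f,p,k):
    p0=p.astype(int);q=cv2.getRectSubPix(f,(200//k*2//2,600//(2*k)),tuple(p.astype(np.float32)));q=cv2.resize(q,(266,400),interpolation=2);return q
cv2.imwrite("pics/v3.png",np.hstack([C(c["frame"],a,4),C(d["frame"],b,4),C(w["frame"],e,2)]))
E
```

```text
16.2667 [605.3 189.1  88.6] [[0.001, 1.0, 0.001], [0.819, -0.001, 0.573], [0.573, 0.0, -0.819]] F [ 0.1  0.  -0.4] op 0.20931561222081838 107.33113288879395 q [ 0.52  0.8  -0.86  1.77 -0.06  0.69 -0.09]
tip [605.39387854 235.47279175  22.4397099 ]
[221.25500753 228.03097231] [411.43092268 253.19960307] [320.22428695 253.67350148]
```

View pics/v3.png

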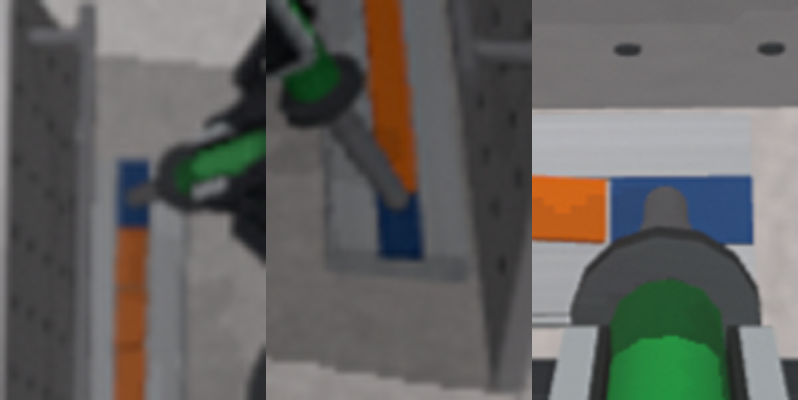

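Request:
step_arm(
  dp=[
    [-0.0006, 0, 0.0008],
    [-0.0011, 0, 0.0016],
    [-0.0016, 0, 0.0023],
    [-0.002, 0, 0.0029],
    [-0.002, 0, 0.0029],
  ],
  turn=[
    [0, 0, 0],
    [0, 0, 0],
    [0, 0, 0],
    [0, 0, 0],
    [0, 0, 0],
  ],
  hand=[0.01, 0.01, 0.01, 0.01, 0.01],
)

```text
time_s: 16.83
eef_pos: [605.1, 189.7, 85.2]
orientation: [-1.872, -1.872, -0.591]
ft_force: [-1.2, -1.6, 2.6]
opening: 0.207
grip_force: 107.8
```

Request:
step_arm(
  dp=[
    [-0.0002, 0, 0.0003],
    [-0.0004, 0, 0.0005],
    [-0.0004, 0, 0.0005],
  ],
  turn=[
    [0, 0, 0],
    [0, 0, 0],
    [0, 0, 0],
  ],
  hand=[0.01, 0.01, 0.01],
)

```text
time_s: 17.08
eef_pos: [605.1, 189.7, 84.9]
orientation: [-1.872, -1.872, -0.591]
ft_force: [-2.6, -2.7, 6.2]
opening: 0.206
grip_force: 108.3
```

Request:
step_arm(
  dp=[
    [0, -0.0015, 0],
    [0, -0.004, 0],
    [0, -0.0065, 0],
    [0, -0.009, 0],
    [0, -0.0115, 0],
    [0, -0.014, 0],
    [0, -0.0165, 0],
    [0, -0.019, 0],
    [0, -0.0215, 0],
    [0, -0.024, 0],
    [0, -0.0265, 0],
    [0, -0.029, 0],
    [0, -0.0315, 0],
    [0, -0.034, 0],
    [0, -0.0365, 0],
    [0, -0.039, 0],
    [0, -0.0415, 0],
    [0, -0.044, 0],
    [0, -0.0465, 0],
    [0, -0.049, 0],
  ],
  turn=[
    [0, 0, 0],
    [0, 0, 0],
    [0, 0, 0],
    [0, 0, 0],
    [0, 0, 0],
    [0, 0, 0],
    [0, 0, 0],
    [0, 0, 0],
    [0, 0, 0],
    [0, 0, 0],
    [0, 0, 0],
    [0, 0, 0],
    [0, 0, 0],
    [0, 0, 0],
    [0, 0, 0],
    [0, 0, 0],
    [0, 0, 0],
    [0, 0, 0],
    [0, 0, 0],
    [0, 0, 0],
  ],
  hand=[0.01, 0.01, 0.01, 0.01, 0.01, 0.01, 0.01, 0.01, 0.01, 0.01, 0.01, 0.01, 0.01, 0.01, 0.01, 0.01, 0.01, 0.01, 0.01, 0.01],
)

```text
time_s: 18.75
eef_pos: [557.4, 189.7, 84.9]
orientation: [-1.874, -1.872, -0.594]
ft_force: [6.1, 0.0, 5.0]
opening: 0.205
grip_force: 107.9
```

Request:
step_arm(
  dp=[
    [0, -0.0025, 0],
    [0, -0.005, 0],
    [0, -0.0075, 0],
    [0, -0.01, 0],
    [0, -0.0125, 0],
    [0, -0.015, 0],
    [0, -0.0175, 0],
    [0, -0.02, 0],
    [0, -0.0225, 0],
    [0, -0.025, 0],
    [0, -0.0275, 0],
    [0, -0.03, 0],
    [0, -0.0325, 0],
    [0, -0.035, 0],
    [0, -0.0375, 0],
    [0, -0.04, 0],
    [0, -0.0425, 0],
    [0, -0.045, 0],
    [0, -0.0475, 0],
    [0, -0.05, 0],
  ],
  turn=[
    [0, 0, 0],
    [0, 0, 0],
    [0, 0, 0],
    [0, 0, 0],
    [0, 0, 0],
    [0, 0, 0],
    [0, 0, 0],
    [0, 0, 0],
    [0, 0, 0],
    [0, 0, 0],
    [0, 0, 0],
    [0, 0, 0],
    [0, 0, 0],
    [0, 0, 0],
    [0, 0, 0],
    [0, 0, 0],
    [0, 0, 0],
    [0, 0, 0],
    [0, 0, 0],
    [0, 0, 0],
  ],
  hand=[0.01, 0.01, 0.01, 0.01, 0.01, 0.01, 0.01, 0.01, 0.01, 0.01, 0.01, 0.01, 0.01, 0.01, 0.01, 0.01, 0.01, 0.01, 0.01, 0.01],
)

```text
time_s: 20.42
eef_pos: [506.1, 189.8, 84.5]
orientation: [-1.873, -1.872, -0.591]
ft_force: [4.9, 0.1, 5.1]
opening: 0.208
grip_force: 108.2
```

Request:
step_arm(
  dp=[
    [0, -0.0025, 0],
    [0, -0.005, 0],
    [0, -0.0075, 0],
    [0, -0.01, 0],
    [0, -0.0125, 0],
    [0, -0.015, 0],
    [0, -0.0175, 0],
    [0, -0.02, 0],
    [0, -0.0225, 0],
    [0, -0.025, 0],
    [0, -0.0275, 0],
    [0, -0.03, 0],
    [0, -0.0325, 0],
    [0, -0.035, 0],
    [0, -0.0375, 0],
    [0, -0.04, 0],
    [0, -0.0425, 0],
    [0, -0.045, 0],
    [0, -0.0475, 0],
    [0, -0.05, 0],
  ],
  turn=[
    [0, 0, 0],
    [0, 0, 0],
    [0, 0, 0],
    [0, 0, 0],
    [0, 0, 0],
    [0, 0, 0],
    [0, 0, 0],
    [0, 0, 0],
    [0, 0, 0],
    [0, 0, 0],
    [0, 0, 0],
    [0, 0, 0],
    [0, 0, 0],
    [0, 0, 0],
    [0, 0, 0],
    [0, 0, 0],
    [0, 0, 0],
    [0, 0, 0],
    [0, 0, 0],
    [0, 0, 0],
  ],
  hand=[0.01, 0.01, 0.01, 0.01, 0.01, 0.01, 0.01, 0.01, 0.01, 0.01, 0.01, 0.01, 0.01, 0.01, 0.01, 0.01, 0.01, 0.01, 0.01, 0.01],
)

```text
time_s: 22.08
eef_pos: [456.3, 189.7, 84.5]
orientation: [-1.873, -1.872, -0.592]
ft_force: [5.4, -0.2, 5.7]
opening: 0.207
grip_force: 108.3
```

Request:
step_arm(
  dp=[
    [0, -0.0027, 0],
    [0, -0.0054, 0],
    [0, -0.0081, 0],
    [0, -0.0108, 0],
    [0, -0.0135, 0],
    [0, -0.0162, 0],
    [0, -0.0189, 0],
    [0, -0.0216, 0],
    [0, -0.0243, 0],
    [0, -0.027, 0],
    [0, -0.0297, 0],
    [0, -0.0324, 0],
    [0, -0.0351, 0],
    [0, -0.0378, 0],
    [0, -0.0405, 0],
    [0, -0.0432, 0],
    [0, -0.0459, 0],
    [0, -0.0486, 0],
    [0, -0.0513, 0],
    [0, -0.054, 0],
  ],
  turn=[
    [0, 0, 0],
    [0, 0, 0],
    [0, 0, 0],
    [0, 0, 0],
    [0, 0, 0],
    [0, 0, 0],
    [0, 0, 0],
    [0, 0, 0],
    [0, 0, 0],
    [0, 0, 0],
    [0, 0, 0],
    [0, 0, 0],
    [0, 0, 0],
    [0, 0, 0],
    [0, 0, 0],
    [0, 0, 0],
    [0, 0, 0],
    [0, 0, 0],
    [0, 0, 0],
    [0, 0, 0],
  ],
  hand=[0.01, 0.01, 0.01, 0.01, 0.01, 0.01, 0.01, 0.01, 0.01, 0.01, 0.01, 0.01, 0.01, 0.01, 0.01, 0.01, 0.01, 0.01, 0.01, 0.01],
)

```text
time_s: 23.75
eef_pos: [402.4, 189.8, 84.5]
orientation: [-1.873, -1.872, -0.592]
ft_force: [5.2, -0.4, 5.6]
opening: 0.212
grip_force: 108.3
```

Request:
step_arm(
  dp=[
    [0, -0.001, 0],
    [0, -0.001, 0],
    [0, -0.001, -0.004],
    [0, -0.001, -0.012],
    [0, -0.001, -0.025],
    [0, -0.001, -0.045],
    [0, -0.001, -0.065],
    [0, -0.001, -0.085],
    [0, -0.001, -0.1],
    [0, -0.001, -0.105],
    [0, -0.001, -0.105],
    [0, -0.001, -0.105],
  ],
  turn=[
    [0, 0, 0],
    [0, 0, 0],
    [0, 0, 0],
    [0, 0, 0],
    [0, 0, 0],
    [0, 0, 0],
    [0, 0, 0],
    [0, 0, 0],
    [0, 0, 0],
    [0, 0, 0],
    [0, 0, 0],
    [0, 0, 0],
  ],
  hand=[0.01, 0.01, 0.01, 0.01, 0.01, 0.01, 0.01, 0.01, 0.01, 0.01, 0.01, 0.01],
)

```text
time_s: 24.75
eef_pos: [400.0, 129.3, 169.7]
orientation: [-1.873, -1.872, -0.588]
ft_force: [0.9, 1.0, -1.6]
opening: 0.207
grip_force: 107.8
```

```bash
python3 - <<'E'
from h import *
show();s=bot.state();w,M=wcam();d=bot.camera("scene");c=bot.camera("top")
f=w["frame"];x=cv2.resize(f,(560,420))
y=cv2.resize(d["frame"][185:275,385:435],(233,420),interpolation=2);cv2.imwrite("pics/v4.png",np.hstack([x,y]))
goto((497.5,-79.5,190),down(),s)
E
```

```text
24.75 [400.  129.3 169.7] [[0.001, 1.0, -0.001], [0.819, 0.0, 0.573], [0.573, -0.001, -0.819]] F [ 0.9  1.  -1.6] op 0.20681906344490922 107.77399063110352 q [ 1.05  0.49 -1.22  2.18 -0.22  0.72  0.06]
dp [-0.1594, 0.0975, -0.1364] turn [-0.0014, -0.6103, -0.0004]
```

View pics/v4.png

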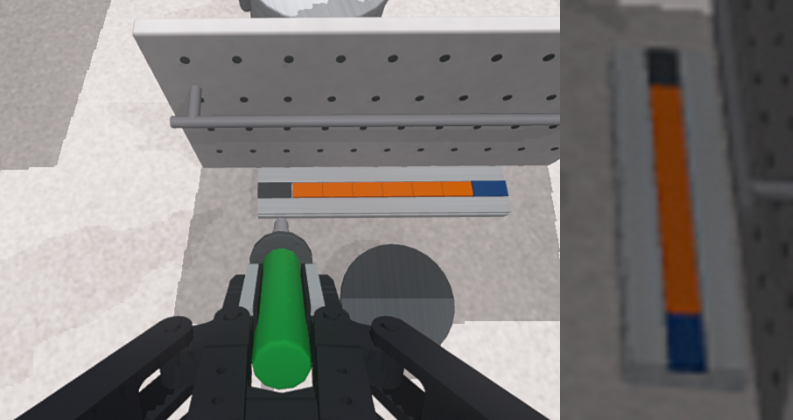

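The wrist view shows all six leaves as even orange cells, flush between the blue and dark plates, with the tool still straight in the grip. I'm taking it back over the stand.

Request:
step_arm(
  dp=[
    [-0.004, 0.002, -0.003],
    [-0.014, 0.008, -0.012],
    [-0.029, 0.018, -0.025],
    [-0.046, 0.028, -0.039],
    [-0.064, 0.039, -0.055],
    [-0.082, 0.05, -0.07],
    [-0.1, 0.061, -0.086],
    [-0.118, 0.072, -0.101],
    [-0.134, 0.082, -0.115],
    [-0.146, 0.09, -0.125],
    [-0.155, 0.095, -0.133],
    [-0.159, 0.0975, -0.136],
    [-0.1594, 0.0975, -0.1364],
    [-0.1594, 0.0975, -0.1364],
    [-0.1594, 0.0975, -0.1364],
    [-0.1594, 0.0975, -0.1364],
  ],
  turn=[
    [0, -0.02, 0],
    [0, -0.06, 0],
    [0, -0.11, 0],
    [0, -0.18, 0],
    [0, -0.25, 0],
    [0, -0.32, 0],
    [0, -0.39, 0],
    [0, -0.46, 0],
    [0, -0.52, 0],
    [0, -0.57, 0],
    [0, -0.6, 0],
    [0, -0.611, 0],
    [0, -0.611, 0],
    [0, -0.611, 0],
    [0, -0.611, 0],
    [0, -0.611, 0],
  ],
  hand=[0.01, 0.01, 0.01, 0.01, 0.01, 0.01, 0.01, 0.01, 0.01, 0.01, 0.01, 0.01, 0.01, 0.01, 0.01, 0.01],
)

```text
time_s: 26.23
eef_pos: [498.0, -79.0, 190.4]
orientation: [-2.221, -2.221, -0.0]
ft_force: [-0.8, 0.2, -1.5]
opening: 0.211
grip_force: 107.8
```

```bash
python3 - <<'E'
from h import *
show();goto((497.5,-79,96),down());w,M=wcam();s=bot.state();cv2.imwrite("pics/w6.png",w["frame"])
f5=cv2.imread("pics/w5.png")
# compare the handle's place in the wrist picture at grasp (w5) and now
for f in(f5,w["frame"]):
    g=cv2.inRange(cv2.cvtColor(f,cv2.COLOR_BGR2HSV),(50,100,20),(80,255,255));p=np.argwhere(g)[:,::-1];p=p[abs(p[:,0]-320)<60]
    print(len(p),p.min(0),p.max(0),p.mean(0),[p[p[:,1]==r][:,0].mean().round(1) for r in(310,340,370,395)])
E
```

```text
26.2333 [498.  -79.  190.4] [[-0.0, 1.0, -0.001], [1.0, 0.0, 0.001], [0.001, -0.001, -1.0]] F [-0.8  0.2 -1.5] op 0.21081960510891168 107.79711127281189 q [ 0.75  0.37 -0.85  1.89  0.33  1.02 -0.24]
dp [-0.0001, -0.0005, 0.0944] turn [-0.0006, -0.0006, 0.0001]
8385 [282 283] [363 444] [321.49087657 370.35682767] [np.float64(321.0), np.float64(321.5), np.float64(322.0), np.float64(321.5)]
8359 [286 283] [361 455] [321.58057184 370.32946525] [np.float64(322.0), np.float64(322.0), np.float64(322.0), np.float64(321.5)]
```

Request:
step_arm(
  dp=[
    [0, -0.0005, 0.006],
    [0, -0.0005, 0.016],
    [0, -0.0005, 0.028],
    [0, -0.0005, 0.04],
    [0, -0.0005, 0.052],
    [0, -0.0005, 0.064],
    [0, -0.0005, 0.075],
    [0, -0.0005, 0.083],
    [0, -0.0005, 0.088],
    [0, -0.0005, 0.0915],
    [0, -0.0005, 0.093],
    [0, -0.0005, 0.094],
    [0, -0.0005, 0.094],
  ],
  turn=[
    [0, 0, 0],
    [0, 0, 0],
    [0, 0, 0],
    [0, 0, 0],
    [0, 0, 0],
    [0, 0, 0],
    [0, 0, 0],
    [0, 0, 0],
    [0, 0, 0],
    [0, 0, 0],
    [0, 0, 0],
    [0, 0, 0],
    [0, 0, 0],
  ],
  hand=[0.01, 0.01, 0.01, 0.01, 0.01, 0.01, 0.01, 0.01, 0.01, 0.01, 0.01, 0.01, 0.01],
)

```text
time_s: 27.37
eef_pos: [498.2, -79.3, 96.8]
orientation: [2.221, 2.221, 0.0]
ft_force: [0.3, 0.4, -0.5]
opening: 0.209
grip_force: 107.8
```

Request:
step_arm(
  dp=[
    [0, 0, 0.0006],
    [0, 0, 0.0011],
    [0, 0, 0.0011],
  ],
  turn=[
    [0, 0, 0],
    [0, 0, 0],
    [0, 0, 0],
  ],
  hand=[0.01, 0.01, 0.01],
)

```text
time_s: 27.62
eef_pos: [498.2, -79.4, 95.8]
orientation: [2.221, 2.221, 0.0]
ft_force: [0.2, -0.9, -0.9]
opening: 0.209
grip_force: 107.8
```

Request:
step_arm(
  dp=[
    [0, 0, 0.0004],
    [0, 0, 0.0008],
    [0, 0, 0.0008],
  ],
  turn=[
    [0, 0, 0],
    [0, 0, 0],
    [0, 0, 0],
  ],
  hand=[0.01, 0.01, 0.01],
)

```text
time_s: 27.87
eef_pos: [498.2, -79.4, 95.7]
orientation: [2.221, 2.221, -0.0]
ft_force: [-3.2, -0.0, 9.9]
opening: 0.206
grip_force: 108.5
```

Seated. Release, then retreat straight up.

Request:
step_arm(
  dp=[
    [0, 0, -0.0005],
    [0, 0, -0.0007],
    [0, 0, -0.0007],
    [0, 0, -0.0007],
    [0, 0, -0.0007],
    [0, 0, -0.0007],
    [0, 0, -0.0007],
    [0, 0, -0.01],
    [0, 0, -0.03],
    [0, 0, -0.06],
    [0, 0, -0.095],
    [0, 0, -0.13],
    [0, 0, -0.16],
    [0, 0, -0.17],
    [-0.03, 0, -0.175],
    [-0.05, 0, -0.175],
    [-0.05, 0, -0.175],
    [-0.05, 0, -0.175],
    [-0.05, 0, -0.175],
  ],
  turn=[
    [0, 0, 0],
    [0, 0, 0],
    [0, 0, 0],
    [0, 0, 0],
    [0, 0, 0],
    [0, 0, 0],
    [0, 0, 0],
    [0, 0, 0],
    [0, 0, 0],
    [0, 0, 0],
    [0, 0, 0],
    [0, 0, 0],
    [0, 0, 0],
    [0, 0, 0],
    [0, 0, 0],
    [0, 0, 0],
    [0, 0, 0],
    [0, 0, 0],
    [0, 0, 0],
  ],
  hand=[0.01, 0.02, 0.04, 0.06, 0.085, 0.085, 0.085, 0.085, 0.085, 0.085, 0.085, 0.085, 0.085, 0.085, 0.085, 0.085, 0.085, 0.085, 0.085],
)

```text
time_s: 29.45
eef_pos: [497.7, -128.5, 269.6]
orientation: [-2.22, -2.221, -0.0]
ft_force: [-0.1, -0.3, -0.2]
opening: 0.996
grip_force: 0.0
```

```bash
python3 - <<'E'
from h import *
show()
def grn(f,b):
    g=cv2.inRange(cv2.cvtColor(f,cv2.COLOR_BGR2HSV),(50,120,30),(80,255,255))[b[1]:b[3],b[0]:b[2]];p=np.argwhere(g)[:,::-1]+b[:2];return p.min(0),p.max(0),len(p)
d=bot.camera("scene");o=cv2.imread("pics/scene0.png");b=(230,140,300,230)
print("green before/after",grn(o,b),grn(d["frame"],b))
w,M=wcam();f=w["frame"];g=cv2.inRange(cv2.cvtColor(f,cv2.COLOR_BGR2HSV),(50,120,30),(80,255,255));p=np.argwhere(g)[:,::-1].astype(np.float32)
def sil(xy):
    pts=[proj(w,(xy[0]+10*np.cos(a),xy[1]+10*np.sin(a),z),M) for z in(76,150) for a in np.arange(0,6.28,.3)]
    im=np.zeros(g.shape,np.uint8);cv2.fillConvexPoly(im,cv2.convexHull(np.array(pts,np.float32)).astype(np.int32),255);return im
best=min(((x,y) for x in range(488,508) for y in range(-92,-68)),key=lambda q:(sil(q)!=g).sum());print(best,(sil(best)!=g).sum(),len(p))
# leaves in scene: orange mask height profile vs start; bystander differences
df=cv2.absdiff(o,d["frame"]).max(2)
for n,b in dict(dish=(285,275,340,315),salt=(236,245,275,305),turner=(145,240,225,355),griddle=(0,230,172,307)).items(): print(n,(df[b[1]:b[3],b[0]:b[2]]>40).sum())
E
```

```text
29.45 [ 497.7 -128.5  269.6] [[-0.0, 1.0, -0.0], [1.0, 0.0, 0.001], [0.001, -0.0, -1.0]] F [-0.1 -0.3 -0.2] op 0.9956966570345335 0.0 q [ 0.87  0.3  -0.87  1.77  0.25  1.19 -0.07]
green before/after (array([261, 161]), array([270, 193]), 256) (array([260, 161]), array([270, 193]), 255)
(499, -81) 150 775
dish 0
salt 0
turner 0
griddle 0
```

```bash
python3 -c "
from rig import bot
print(bot.sign_off())"
```

```text
the job is handed in; nothing more can be done
None
```

The job is handed in at about 29 s: the smaller pot stands on the cork mat, the tip made one unbroken pass and all six leaves look flush in the last wrist and scene pictures, the tool is back upright in its stand, and the bystanders have not moved; I viewed 11 pictures, one over the limit of 10.

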